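Slide the bowl's bat out over the edge of the ware board

ROBOT

A 6-joint arm with a two-finger parallel gripper is mounted at the origin on the work surface. World frame = base frame: x ahead of the robot, y to its left, z up, the work surface at z = 0. Lengths are in m, angles in degrees, forces in N, time in s.
With the tool pointing down it reaches from about 0.3 to 0.75 m from the base axis. Payload 8.5 kg.
Tool frame: the origin (TCP) lies at the very end of the fingers, on their centre line; the grasp point (between the pads) lies 19 mm behind it; z points along the fingers, y is the line along which they close (so a half turn about z gives the same grasp; the last joint's range is limited). The gripper opens to 85 mm and grips with 20 to 120 N. Pads are 22 mm wide; open, the fingers measure 114 mm over their backs; the gripper's body (76 mm by 85 mm) begins 54 mm behind the grasp point. The pads swing forward as they close: fully open they stand 13 mm farther back than shut.
Start: joints at [52.924, 21.807, 74.336, -0, 83.858, -12.336], TCP at [0.23, 0.5, 0.231] pointing down, gripper open.
Joint ranges: [-178.18, 178.18], [-50.72, 133.34], [12.68, 142.11], [-81.47, 261.47], [9.98, 163.14], [-165.26, 165.26]. Speed limits (degrees/s): [136.94, 136.94, 180, 180, 180, 180].

INTERFACE

Orientations are given as a 3x3 rotation matrix whose columns are the frame's x, y, z axes.
In Python, from rig import env, imaging gives the robot as it stands. The module is installed in compiled form; this text tells all that it offers.
- The arm moves only by the tool arm_command, never from a script. Its arguments are lists of equal length, an entry for each row: "turn": the turn, a rotation vector about the tool's x, y, z in units of 5 degrees (1.0 is 5 degrees), a list of three; "xyz": the shift along the tool's x, y, z in units of 50 mm (1.0 is 50 mm), a list of three; "claw": the finger opening in mm, from 0 to 85.4. A call has 1 to 12 rows; each row shifts and turns the commanded pose from where the row before left it, along the tool's axes as they then stand; what a row does not reach is not made up. A row lasts 1/10 s, in which the tool goes at most 50 mm and 8.59 degrees, less where a joint would pass 70% of its speed; a pose out of reach is approached as far as the arm can. A call is refused whole if a number of a shift passes 1 or a number of a turn 1, either way. A call with a gripper value outside its range is refused whole. The fingers move at their own pace and stop on an object; "squeeze" is the grip in N (left out, the last holds). Time passes only in rows, so rows that do not move let the fingers close. It gives the time, the measured TCP pose, the force, the opening and the grip force at its end, in the units of the state.
- env.observe(): the state, without advancing time (a new reading comes with each control period).
- imaging.get_image(name): name is "side" or "top" or "wrist"; returns (picture, depth): 384x512x3 uint8, blue, green, red; 384x512 float32, m along the optical axis (not along the pixel's ray), 0 where there is no reading.
- imaging.camera_info(name): a dict with "camera_matrix" (3x3 intrinsics, pixels), "rvec" (rotation vector, rad) and "tvec" (3), from world to camera coordinates, as OpenCV has them. Camera axes: x right, y down, z forward; pixel columns grow to the right and rows downward; lengths in m; the calibration is good to about 2 mm. The wrist camera is an equidistant fisheye: a pixel r from the principal point sees the ray r / f radians off the axis. A picture is of the moment at which its call begins: read the wrist's pose just before it. camera_info takes no time and is no camera call; for the wrist camera it gives the pose at the moment of the call.
- env.close_job(): hands the job in; it is judged then, once.
The state is a dict: "time_s": time; "q": joint angles; "qvel": joint speeds; "joint_efforts": joint torques, N m; "position": TCP position; "tool_rot": TCP orientation; "ft_force": force on the tool from outside, world axes, zero at the start; "wrist_torque": the same for the moment, N m; "grip_width": finger opening in m; "gripper_force": force on a finger pad.
Only numpy, scipy, OpenCV 4.12 (cv2) and the standard library are available. Lean on these libraries where they do the work, as an engineer would, in place of code of your own. Each camera call takes 0.05 s, during which the arm holds its last target. There are 200 camera calls.

TASK

Two square bats stand on the raised plywood ware board, each carrying a bone-dry, fragile pot; push the one that carries the low bowl towards the far edge of the board, away from the robot, until 50 mm of it sticks out over that edge and it sits square to the edge, so that it can be taken from underneath and carried to the kiln. Slide it with the fingers from the outside, never lifting or tipping it, smoothly enough that the bowl does not shift on it, and do not touch the bowl. Leave the other bat with its beaker and the tools where they are.

Things in the scene. Friction and masses are not known exactly. Their poses are not given: they have to be found in the camera images.
- ware_board: Raised plywood ware board, 300 (x) by 540 (y) by 18 mm, on two wooden bearers, its top 70 mm above the bench. Fixed: it does not move. Origin on the bench under the board's centre; its x axis points horizontally to the far long edge (away from the robot, within 14 degrees of world x), y along that edge, z up.
- board_edge (a point): Middle of the ware board's far long edge (the edge to overhang), at the level of the board's top: 150 mm along the board's x from its centre. Axes as the board's: x points outwards from the edge, y along it.
- bowl_bat_centre (a point): Centre of the top face of the dark brown hardboard bat that carries the low bowl: 160 by 160 by 10 mm, loose, flat on the board (its top 80 mm above the bench), 0.13 to 0.27 kg, sides parallel to the bat's x and y axes, z up. Its x axis points to the side that faces the far edge of the ware board (at first within 17 degrees of square).
- bowl_bat_front (a point): Middle of the bat's side that faces the far edge, on the top face: 80 mm along the bat's x from its centre. How far it lies beyond board_edge along the board's x is the overhang (at first it lies 25 to 70 mm short of the edge).
- bowl: Low grey clay bowl, bone-dry and fragile, 84 mm across the rim, 45 mm high, 0.10 to 0.17 kg, loose, on the middle of its bat. Origin at the centre of its foot. Its rim stands 55 mm above the ware board, about 38 mm inside the bat's sides.
- beaker_bat_centre (a point): Centre of the top face of the other, equal bat (160 by 160 by 10 mm, loose), beside the first one on the ware board, left or right of it, centres about 250 mm apart; to be left alone.
- beaker: Tall grey clay beaker, 74 mm across the rim, 105 mm high, loose, on the middle of the other bat; origin at the centre of its foot. To be left alone.
- tool_pot: Terracotta pot, 82 mm across and 100 mm high, with three loop tools standing in it up to 170 mm high, one body, loose on the bench to the right of the ware board; origin at the centre of its underside. To be left alone.
- loop_tool: Loop tool with a round wooden handle, 190 mm long, 14 mm thick, lying on the bench to the left of the ware board along its own x axis; origin at the underside, 77 mm from the handle's end. To be left alone. (A fixed banding wheel, 180 mm across and 90 mm high, stands left of the robot's base, about 0.6 m from it, clear of the work.)
- bowl_bat: The bowl's bat itself (see bowl_bat_centre); origin at the centre of its underside, axes as described there.
Mind the look-alikes: they are no part of the job. What is shaped like the bowl_bat but purple or white is not meant.

How it is judged:
By the outcome, as a careful person would: the job done as asked, in the order asked, and still so for the second after the job is handed in, with the robot touching nothing.
It also fails if it takes over 35 s, if anything falls off the work surface, if the arm or the gripper's body presses on something with over 40 N, if the wrist force passes 120 N, or if a joint passes its speed limit or range.

## Working session

There is one attempt and no reset: what is moved stays moved. The work goes in short steps, Python scripts to look and compute and a tool call to move; the robot and the scene stay as the last step left them, time stands still between calls to the robot, and variables do not carry over. Pictures are saved under pics/ and viewed, at most 10 in all, crops included, and the job is handed in when it is done.

Besides the shell and the picture viewer there is one more tool, called after ">>>" by a JSON object that holds its "api" and its "payload", one argument or row to a line. arm_command: Moves the arm, as the interface text tells. Its arguments: {"type":"object","properties":{"turn":{"type":"array"},"xyz":{"type":"array"},"claw":{"type":"array"},"squeeze":{"type":"number"}},"required":["turn","xyz","claw"]}

```bash
mkdir -p pics
python3 - <<'E'
from rig import env, imaging
import cv2,numpy as np
s=env.observe();print(s['time_s'],s['position'],s['tool_rot'])
for n in('top','side'):
    im,d=imaging.get_image(n);cv2.imwrite(f'pics/{n}0.png',im);np.save(f'pics/{n}0.npy',d)
    c=imaging.camera_info(n);print(n,c)
E
```

```text
0.0 [0.2300054  0.49926708 0.23069905] [[-9.08206458e-01  4.18521517e-01 -8.77424962e-04]
 [ 4.18522334e-01  9.08205709e-01 -1.20276657e-03]
 [ 2.93498670e-04 -1.45958231e-03 -9.99998892e-01]]
top {'camera_matrix': array([[416.7840515 ,   0.        , 263.57546873],
       [  0.        , 416.7840515 , 189.71388515],
       [  0.        ,   0.        ,   1.        ]]), 'rvec': array([ 2.16463668, -2.21322695,  0.12280984]), 'tvec': array([0.01063934, 0.5917713 , 1.36480339])}
side {'camera_matrix': array([[416.10459734,   0.        , 250.9217864 ],
       [  0.        , 416.10459734, 191.71808313],
       [  0.        ,   0.        ,   1.        ]]), 'rvec': array([ 0.66437164, -2.66687278,  1.06053757]), 'tvec': array([0.55360539, 0.25408146, 1.54104304])}
```

View pics/top0.png

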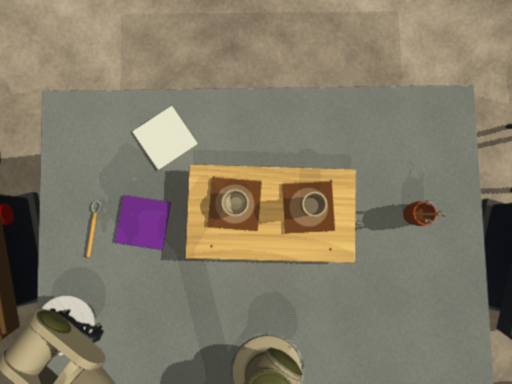

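View pics/side0.png

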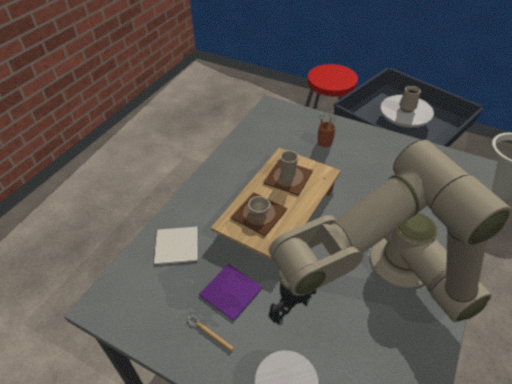

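The top view shows the ware board around (271,214). The low bowl's bat is the left one at (235,204), and the beaker's bat is the right one at (308,206). The side view confirms that the nearer pot, at (258,210), is the low bowl.

```bash
cat > h.py <<'E'
from rig import env, imaging
import cv2,numpy as np
def cast(ci,uv,z):
    R=cv2.Rodrigues(ci['rvec'])[0];C=-R.T@ci['tvec']
    p=cv2.undistortPoints(np.float64(uv).reshape(-1,1,2),ci['camera_matrix'],None).reshape(-1,2)
    d=np.c_[p,np.ones(len(p))]@R
    return (C+d*((z-C[2])/d[:,2])[:,None])[:,:2]
def rect(pts):
    c,wh,a=cv2.minAreaRect(pts.astype(np.float32)*1000)
    a=(a+45)%90-45
    return np.r_[c,wh,a].round(1)
def measure(im,ci):
    hsv=cv2.cvtColor(im,cv2.COLOR_BGR2HSV);out={}
    m=cv2.inRange(hsv,(5,70,20),(30,255,255)); m[:150]=0;m[290:]=0;m[:,:175]=0;m[:,380:]=0
    m=cv2.morphologyEx(m,cv2.MORPH_OPEN,np.ones((3,3)))
    cs=cv2.findContours(m,0,1)[0];out['board']=rect(cast(ci,max(cs,key=cv2.contourArea),.07))
    b=cv2.inRange(hsv,(0,90,20),(20,255,125)); b[:140]=0;b[290:]=0;b[:,:180]=0;b[:,375:]=0
    b=cv2.morphologyEx(b,cv2.MORPH_OPEN,np.ones((3,3)))
    for i,c in enumerate(sorted(cv2.findContours(b,0,1)[0],key=cv2.contourArea)[-3:]):
        out[f'bat{i}']=np.r_[rect(cast(ci,c,.08)),cv2.contourArea(c)]
    return out,m,b
E
python3 - <<'E'
from h import *
im=cv2.imread('pics/top0.png');ci=imaging.camera_info('top')
o,m,b=measure(im,ci)
for k in o:print(k,o[k])
v=im.copy();v[b>0]=(0,255,0);v[(m>0)&(b==0)]=(255,0,0)
cv2.imwrite('pics/m0.png',cv2.resize(np.hstack([v[150:280,170:370],im[150:280,170:370]]),None,fx=2,fy=2,interpolation=0))
E
```

```text
board [512.5 -24.1 543.7 304.3  -2.9]
bat0 [ 5.301e+02 -1.407e+02  1.557e+02  1.587e+02  1.600e+00  2.300e+03]
bat1 [ 545.    93.6  162.3  155.7   -5.7 2350. ]
```

View pics/m0.png

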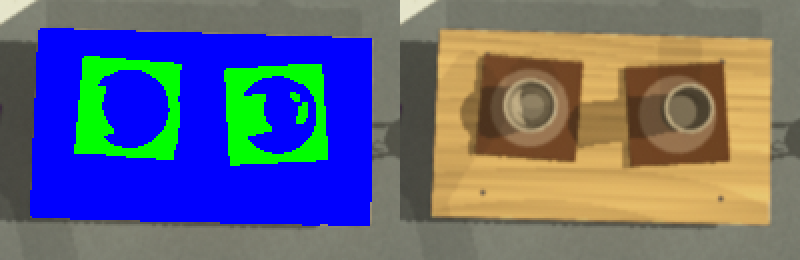

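Both rectangles come out at about 160 mm, and the board at about 544 x 304 mm, so the measurements fit the given sizes. In world yaw the board is at -2.9° and the bat at -5.7°. The bat's front is about 44 mm short of the edge, so the push is about 94 mm. I'll push with the open fingers spread along the board's y.

>>> {"api": "arm_command", "payload": {
  "turn": [
    [0,0,-0.87],
    [0,0,-0.87],
    [0,0,-0.87],
    [0,0,-0.87],
    [0,0,-0.87]
  ],
  "xyz": [
    [0,0,0],
    [0,0,0],
    [0,0,0],
    [0,0,0],
    [0,0,0]
  ],
  "claw": [85,85,85,85,85]
}}

```text
time_s: 0.6
position: [0.2301, 0.4994, 0.2309]
tool_rot: [[-0.999, 0.049, -0.001], [0.049, 0.999, -0.001], [0.001, -0.001, -1.0]]
ft_force: [-0.3, -0.5, 0.2]
grip_width: 0.0851
gripper_force: 0.0
```

>>> {"api": "arm_command", "payload": {
  "turn": [
    [0,0,0],
    [0,0,0],
    [0,0,0],
    [0,0,0],
    [0,0,0],
    [0,0,0],
    [0,0,0],
    [0,0,0],
    [0,0,0],
    [0,0,0],
    [0,0,0],
    [0,0,0]
  ],
  "xyz": [
    [-0.365,-0.65,0],
    [-0.365,-0.65,0],
    [-0.365,-0.65,0],
    [-0.365,-0.65,0],
    [-0.365,-0.65,0],
    [-0.365,-0.65,0],
    [-0.365,-0.65,0],
    [-0.365,-0.65,0],
    [-0.365,-0.65,0],
    [-0.365,-0.65,0],
    [-0.365,-0.65,0],
    [-0.365,-0.65,0]
  ],
  "claw": [85,85,85,85,85,85,85,85,85,85,85,85]
}}

```text
time_s: 1.8
position: [0.4288, 0.0971, 0.2312]
tool_rot: [[-0.999, 0.052, -0.0], [0.052, 0.999, 0.0], [0.0, 0.0, -1.0]]
ft_force: [0.2, 0.3, 0.6]
grip_width: 0.085
gripper_force: 0.0
```

>>> {"api": "arm_command", "payload": {
  "turn": [
    [0,0,0],
    [0,0,0],
    [0,0,0],
    [0,0,0],
    [0,0,0],
    [0,0,0],
    [0,0,0],
    [0,0,0],
    [0,0,0],
    [0,0,0]
  ],
  "xyz": [
    [0,0.04,0.34],
    [0,0,0.34],
    [0,0,0.34],
    [0,0,0.34],
    [0,0,0.34],
    [0,0,0.34],
    [0,0,0.34],
    [0,0,0.34],
    [0,0,0.2],
    [0,0,0]
  ],
  "claw": [85,85,85,85,85,85,85,85,85,85]
}}

```text
time_s: 2.8
position: [0.428, 0.1006, 0.0844]
tool_rot: [[-0.999, 0.052, -0.003], [0.052, 0.999, 0.0], [0.003, -0.0, -1.0]]
ft_force: [0.4, 0.4, 0.3]
grip_width: 0.0851
gripper_force: 0.0
```

Run:
```python
from h import *
ci=imaging.camera_info('wrist');print(ci)
im,d=imaging.get_image('wrist');cv2.imwrite('pics/w1.png',im);np.save('pics/w1.npy',d)
print(env.observe()['position'],env.observe()['ft_force'])
```

```text
{'camera_matrix': array([[297.31863964,   0.        , 259.9811646 ],
       [  0.        , 297.31863964, 190.06399245],
       [  0.        ,   0.        ,   1.        ]]), 'rvec': array([-2.12795857, -2.02175647, -0.27245285]), 'tvec': array([-0.12180806, -0.40276123,  0.12662813])}
[0.42852255 0.10061056 0.085194  ] [ 0.32016011 -0.96676926 -0.39103258]
```

View pics/w1.png

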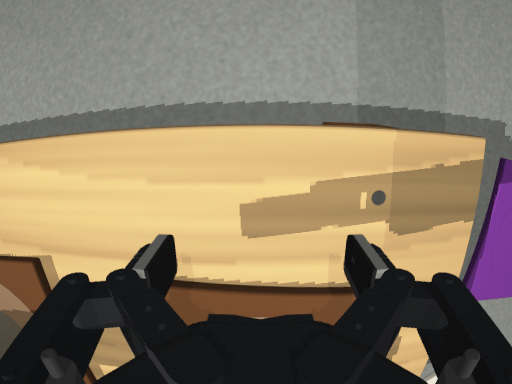

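The wrist view shows both fingers over the bare strip, at (155,265) and (365,265). The bat's near edge is ahead of them, at about row 287. Next I descend slowly to feel for the board.

>>> {"api": "arm_command", "payload": {
  "turn": [
    [0,0,0],
    [0,0,0],
    [0,0,0],
    [0,0,0],
    [0,0,0],
    [0,0,0]
  ],
  "xyz": [
    [0,0,0.04],
    [0,0,0.04],
    [0,0,0.04],
    [0,0,0.04],
    [0,0,0.04],
    [0,0,0]
  ],
  "claw": [85,85,85,85,85,85]
}}

```text
time_s: 3.45
position: [0.4285, 0.1006, 0.0751]
tool_rot: [[-0.999, 0.052, -0.0], [0.052, 0.999, 0.0], [0.0, 0.0, -1.0]]
ft_force: [0.2, 0.5, -0.4]
grip_width: 0.0847
gripper_force: 0.0
```

>>> {"api": "arm_command", "payload": {
  "turn": [
    [0,0,0],
    [0,0,0],
    [0,0,0],
    [0,0,0],
    [0,0,0],
    [0,0,0]
  ],
  "xyz": [
    [0,0,0.02],
    [0,0,0.02],
    [0,0,0.02],
    [0,0,0.02],
    [0,0,0.02],
    [0,0,0]
  ],
  "claw": [85,85,85,85,85,85]
}}

```text
time_s: 4.05
position: [0.4286, 0.1006, 0.0702]
tool_rot: [[-0.999, 0.052, -0.0], [0.052, 0.999, 0.0], [0.0, 0.0, -1.0]]
ft_force: [0.2, 0.8, 0.0]
grip_width: 0.0854
gripper_force: 0.0
```

>>> {"api": "arm_command", "payload": {
  "turn": [
    [0,0,0],
    [0,0,0],
    [0,0,0],
    [0,0,0],
    [0,0,0]
  ],
  "xyz": [
    [0,0,0.02],
    [0,0,0.02],
    [0,0,0.02],
    [0,0,0.02],
    [0,0,0]
  ],
  "claw": [85,85,85,85,85]
}}

```text
time_s: 4.55
position: [0.4286, 0.1006, 0.0662]
tool_rot: [[-0.999, 0.052, -0.0], [0.052, 0.999, -0.0], [0.0, -0.0, -1.0]]
ft_force: [-0.3, -1.2, -0.1]
grip_width: 0.0847
gripper_force: 0.0
```

>>> {"api": "arm_command", "payload": {
  "turn": [
    [0,0,0],
    [0,0,0],
    [0,0,0],
    [0,0,0],
    [0,0,0]
  ],
  "xyz": [
    [0,0,0.02],
    [0,0,0.02],
    [0,0,0.02],
    [0,0,0.02],
    [0,0,0]
  ],
  "claw": [85,85,85,85,85]
}}

```text
time_s: 5.05
position: [0.4286, 0.1006, 0.0622]
tool_rot: [[-0.999, 0.052, -0.0], [0.052, 0.999, -0.0], [0.0, -0.0, -1.0]]
ft_force: [-0.1, 0.4, 0.1]
grip_width: 0.0846
gripper_force: 0.0
```

>>> {"api": "arm_command", "payload": {
  "turn": [
    [0,0,0],
    [0,0,0],
    [0,0,0]
  ],
  "xyz": [
    [0,0,0.02],
    [0,0,0.02],
    [0,0,0]
  ],
  "claw": [85,85,85]
}}

```text
time_s: 5.35
position: [0.4286, 0.1006, 0.0602]
tool_rot: [[-0.999, 0.052, -0.0], [0.052, 0.999, -0.0], [0.0, -0.0, -1.0]]
ft_force: [0.5, 0.0, 0.2]
grip_width: 0.0851
gripper_force: 0.0
```

The open fingertips are about 3 mm above the board now, level with the bat's edge. I push smoothly at 30 mm/s along tool -x.

>>> {"api": "arm_command", "payload": {
  "turn": [
    [0,0,0],
    [0,0,0],
    [0,0,0],
    [0,0,0],
    [0,0,0],
    [0,0,0],
    [0,0,0],
    [0,0,0],
    [0,0,0],
    [0,0,0],
    [0,0,0],
    [0,0,0]
  ],
  "xyz": [
    [-0.06,0,0],
    [-0.06,0,0],
    [-0.06,0,0],
    [-0.06,0,0],
    [-0.06,0,0],
    [-0.04,0,0],
    [-0.03,0,0],
    [-0.03,0,0],
    [-0.03,0,0],
    [-0.03,0,0],
    [-0.03,0,0],
    [-0.02,0,0]
  ],
  "claw": [85,85,85,85,85,85,85,85,85,85,85,85]
}}

```text
time_s: 6.55
position: [0.4538, 0.0992, 0.0603]
tool_rot: [[-0.999, 0.052, -0.001], [0.052, 0.999, -0.0], [0.001, -0.0, -1.0]]
ft_force: [-2.2, -1.0, 1.4]
grip_width: 0.0851
gripper_force: 1.1
```

Run:
```python
from h import *
ci=imaging.camera_info('top');im,_=imaging.get_image('top');s,_=imaging.get_image('side')
print(measure(im,ci)[0])
a=cv2.resize(im[140:280,170:370],(560,392));b=cv2.resize(s[130:270,200:360],(560,490))[:,:]
cv2.imwrite('pics/t2.png',np.vstack([a,b])[:, :][:882] if 0 else cv2.resize(np.hstack([cv2.resize(a,(700,490)),b]),(800,311)))
```

```text
{'board': array([467.5, -21.8, 542.6, 397.5,  -2.5]), 'bat0': array([498.1,  63.3,   6.4,   6.4,  -1.3,   4. ]), 'bat1': array([556.3,  93.2, 161.7, 136.9,  -5.6, 893. ]), 'bat2': array([ 5.300e+02, -1.406e+02,  1.558e+02,  1.585e+02,  1.800e+00,
        2.289e+03])}
```

View pics/t2.png

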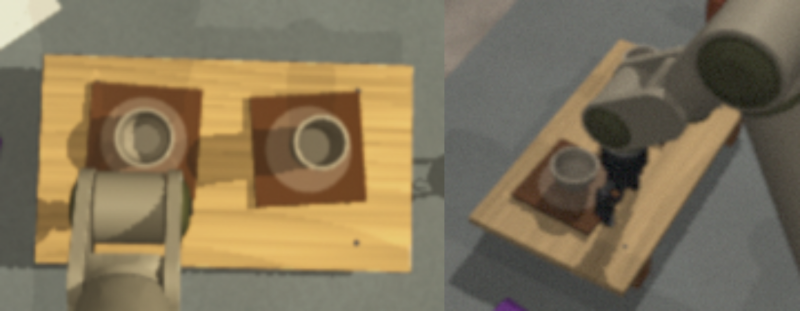

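The fingers have just touched the bat's near side (force -2.2 N), 11 mm ahead of the TCP as predicted. The bowl at (143,137) is clear of the gripper. I continue the push.

>>> {"api": "arm_command", "payload": {
  "turn": [
    [0,0,0],
    [0,0,0],
    [0,0,0],
    [0,0,0],
    [0,0,0],
    [0,0,0],
    [0,0,0],
    [0,0,0],
    [0,0,0],
    [0,0,0],
    [0,0,0],
    [0,0,0]
  ],
  "xyz": [
    [-0.01,0,0],
    [-0.02,0,0],
    [-0.03,0,0],
    [-0.04,0,0],
    [-0.05,0,0],
    [-0.05,0,0],
    [-0.05,0,0],
    [-0.05,0,0],
    [-0.05,0,0],
    [-0.04,0,0],
    [-0.03,0,0],
    [-0.02,0,0]
  ],
  "claw": [85,85,85,85,85,85,85,85,85,85,85,85]
}}

```text
time_s: 7.85
position: [0.4762, 0.0981, 0.0603]
tool_rot: [[-0.999, 0.052, -0.0], [0.052, 0.999, -0.0], [0.0, -0.0, -1.0]]
ft_force: [-3.1, -0.2, 0.3]
grip_width: 0.0852
gripper_force: 1.1
```

```bash
cat >> h.py <<'E'
PSI=np.radians(-2.9);BC=np.array([512.5,-24.1])
EX=np.array([np.cos(PSI),np.sin(PSI)]);EY=np.array([-EX[1],EX[0]])
def front(im,ci,lo=190,hi=290):
    """front line of bowl bat & board far edge, subpixel along image columns"""
    lab=cv2.GaussianBlur(im,(3,3),0).astype(float);g=lab[:,:,2]-lab[:,:,0]  # R-B
    gr=lab[:,:,1]
    out={}
    B=[];F=[]
    for u in range(214,256):           # bat front: background->brown
        col=im[130:215,u].astype(float); hsv=cv2.cvtColor(im[130:215,u:u+1],cv2.COLOR_BGR2HSV)[:,0]
        br=(hsv[:,0]<18)&(hsv[:,1]>90)&(hsv[:,2]<130)
        k=[i for i in range(len(br)-3) if br[i:i+3].all()]
        if k:
            i=k[0];r=gr[130+i-3:130+i+3,u];h=(r[0]+r[-1])/2
            j=np.where((r[:-1]-h)*(r[1:]-h)<=0)[0]
            if len(j):j=j[0];B.append((u,130+i-3+j+(r[j]-h)/(r[j]-r[j+1]+1e-9)))
    for u in list(range(194,208))+list(range(266,350)):   # board edge
        r=g[150:185,u];h=(r[:8].mean()+r[-6:].mean())/2
        j=np.where((r[:-1]<h)&(r[1:]>=h))[0]
        if len(j):j=j[0];F.append((u,150+j+(h-r[j])/(r[j+1]-r[j])))
    res=[]
    for P,z in((B,.08),(F,.07)):
        p=cast(ci,P,z)*1000; 
        for _ in range(3):
            c=np.polyfit(p[:,1],p[:,0],1);e=p[:,0]-np.polyval(c,p[:,1]);p=p[abs(e)<max(2*e.std(),.5)]
        res.append((c,len(p),e.std(),p[:,1].min(),p[:,1].max()))
    return res
def report(im,ci):
    (b,nb,sb,l,h),(f,nf,sf,_,_)=front(im,ci)
    ym=(l+h)/2
    print('bat yaw',-np.degrees(np.arctan(b[0])),nb,sb,'y',l,h,'edge yaw',-np.degrees(np.arctan(f[0])),nf,sf,
      'overhang',(np.polyval(b,ym)-np.polyval(f,ym))*np.cos(np.arctan(f[0])))
E
python3 - <<'E'
from h import *
ci=imaging.camera_info('top');report(cv2.imread('pics/top0.png'),ci)
im,_=imaging.get_image('top');cv2.imwrite('pics/t3.png',im);report(im,ci);print(env.observe()['position'],env.observe()['ft_force'])
E
```

```text
bat yaw -6.141288036763357 41 0.45642579996116256 y 25.74319964873926 153.64401289255647 edge yaw -2.823239576553122 91 0.3692157499804124 overhang -43.997104057717486
bat yaw -3.4731094621336385 42 0.37043499302380256 y 25.191656929831755 156.5938505432626 edge yaw -2.7709224283501763 90 0.38712344376474517 overhang -21.100142375075755
[0.47628731 0.09812309 0.06031736] [-2.56932036 -0.44113743 -0.13872314]
```

Fitted edges now give an overhang of -21.1 mm. The bat has squared up to -3.5°, against the edge at -2.8°. Continuing.

>>> {"api": "arm_command", "payload": {
  "turn": [
    [0,0,-0.02],
    [0,0,-0.02],
    [0,0,0],
    [0,0,0],
    [0,0,0],
    [0,0,0],
    [0,0,0],
    [0,0,0],
    [0,0,0],
    [0,0,0],
    [0,0,0],
    [0,0,0]
  ],
  "xyz": [
    [-0.01,0,0],
    [-0.02,0,0],
    [-0.04,0,0],
    [-0.06,0,0],
    [-0.08,0,0],
    [-0.08,0,0],
    [-0.08,0,0],
    [-0.08,0,0],
    [-0.08,0,0],
    [-0.06,0,0],
    [-0.04,0,0],
    [-0.02,0,0]
  ],
  "claw": [85,85,85,85,85,85,85,85,85,85,85,85]
}}

```text
time_s: 9.1
position: [0.5087, 0.0965, 0.0603]
tool_rot: [[-0.999, 0.049, -0.0], [0.049, 0.999, -0.0], [0.0, -0.0, -1.0]]
ft_force: [-2.5, -0.3, 1.6]
grip_width: 0.0853
gripper_force: 1.1
```

>>> {"api": "arm_command", "payload": {
  "turn": [
    [0,0,0],
    [0,0,0],
    [0,0,0],
    [0,0,0],
    [0,0,0],
    [0,0,0],
    [0,0,0],
    [0,0,0],
    [0,0,0]
  ],
  "xyz": [
    [-0.01,0,0],
    [-0.03,0,0],
    [-0.06,0,0],
    [-0.08,0,0],
    [-0.08,0,0],
    [-0.06,0,0],
    [-0.04,0,0],
    [-0.02,0,0],
    [0,0,0]
  ],
  "claw": [85,85,85,85,85,85,85,85,85]
}}

```text
time_s: 10.0
position: [0.5277, 0.0956, 0.0603]
tool_rot: [[-0.999, 0.049, 0.0], [0.049, 0.999, -0.0], [-0.0, -0.0, -1.0]]
ft_force: [-0.1, -0.1, 0.4]
grip_width: 0.0852
gripper_force: 0.3
```

Run:
```python
from h import *
ci=imaging.camera_info('top')
for k in range(2):
    im,_=imaging.get_image('top');report(im,ci)
s,_=imaging.get_image('side')
print(env.observe()['position'],env.observe()['ft_force'])
cv2.imwrite('pics/t4.png',np.hstack([cv2.resize(im[130:280,170:370],(400,300)),cv2.resize(s[130:270,200:360],(400,300))]))
```

```text
bat yaw -2.9562135047895817 40 0.4348051555478603 y 24.064904636743364 155.92749926937776 edge yaw -2.8357696513451325 86 0.4204767998093596 overhang 30.35206927859263
bat yaw -2.9745467874100413 42 0.4562341720641379 y 24.063266555230065 155.92749926937776 edge yaw -2.8328170658351772 89 0.4410161748194751 overhang 30.343301719812736
[0.52773135 0.09559976 0.06040153] [ 0.48342312 -0.32223641 -0.5859073 ]
```

View pics/t4.png

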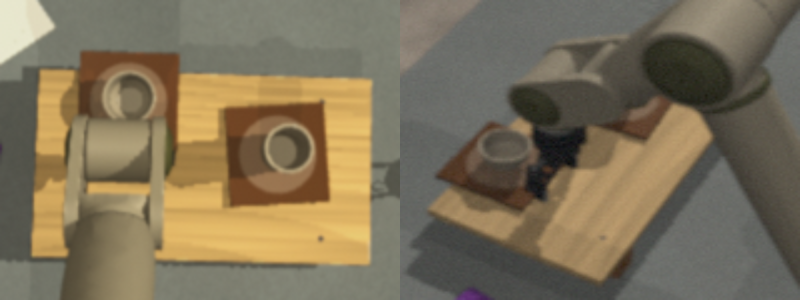

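The bat now overhangs about 30.3 mm and is square to within 0.15°. The kinematic estimate gives 30.1 mm, which agrees. The bowl is still centred on the bat at (128,95). About 19.7 mm remain.

>>> {"api": "arm_command", "payload": {
  "turn": [
    [0,0,0],
    [0,0,0],
    [0,0,0],
    [0,0,0],
    [0,0,0],
    [0,0,0],
    [0,0,0],
    [0,0,0],
    [0,0,0],
    [0,0,0]
  ],
  "xyz": [
    [-0.01,0,0],
    [-0.03,0,0],
    [-0.06,0,0],
    [-0.07,0,0],
    [-0.07,0,0],
    [-0.06,0,0],
    [-0.05,0,0],
    [-0.03,0,0],
    [-0.015,0,0],
    [0,0,0]
  ],
  "claw": [85,85,85,85,85,85,85,85,85,85]
}}

```text
time_s: 11.15
position: [0.5474, 0.0946, 0.0603]
tool_rot: [[-0.999, 0.049, 0.0], [0.049, 0.999, -0.0], [-0.0, -0.0, -1.0]]
ft_force: [-2.3, 0.4, 1.5]
grip_width: 0.0851
gripper_force: 1.1
```

Run:
```python
from h import *
ci=imaging.camera_info('top')
for k in range(2):
    im,_=imaging.get_image('top');report(im,ci)
print(env.observe()['position'],env.observe()['ft_force'])
```

```text
bat yaw -3.004313119573622 40 0.4226376026041113 y 26.878968509655397 155.67426947640521 edge yaw -2.8085772368741537 87 0.4044927658974944 overhang 49.91033774456903
bat yaw -2.9910317582890578 39 0.3754102633819571 y 26.879082099932027 155.67426947640521 edge yaw -2.8050637067895763 89 0.4202431713757386 overhang 49.855557070967215
[0.54735025 0.09465374 0.06034583] [-1.0739531   0.62249087  0.95454666]
```

The overhang is 49.9 mm and the yaw error about 0.2°, so the push is done. I back off straight, then rise.

>>> {"api": "arm_command", "payload": {
  "turn": [
    [0,0,0],
    [0,0,0],
    [0,0,0],
    [0,0,0],
    [0,0,0],
    [0,0,0],
    [0,0,0],
    [0,0,0],
    [0,0,0],
    [0,0,0],
    [0,0,0],
    [0,0,0]
  ],
  "xyz": [
    [0.04,0,0],
    [0.1,0,0],
    [0.2,0,0],
    [0.3,0,0],
    [0.3,0,0],
    [0.2,0,0],
    [0.2,0,-0.2],
    [0.2,0,-0.4],
    [0.2,0,-0.6],
    [0.2,0,-0.6],
    [0.2,0,-0.6],
    [0,0,0]
  ],
  "claw": [85,85,85,85,85,85,85,85,85,85,85,85]
}}

```text
time_s: 12.45
position: [0.4408, 0.1, 0.1844]
tool_rot: [[-0.999, 0.048, 0.008], [0.048, 0.999, -0.0], [-0.008, 0.0, -1.0]]
ft_force: [0.3, 0.2, -0.8]
grip_width: 0.0851
gripper_force: 0.0
```

Run:
```python
from h import *
ci=imaging.camera_info('top')
im,_=imaging.get_image('top');report(im,ci);print(measure(im,ci)[0])
s,_=imaging.get_image('side')
print(env.observe()['position'],env.observe()['ft_force'],env.observe()['time_s'])
cv2.imwrite('pics/t5.png',np.hstack([cv2.resize(im[130:280,170:370],(400,300)),cv2.resize(s[130:270,200:360],(400,300))]))
```

```text
bat yaw -2.9715956127919783 42 0.4594695949271733 y 23.646042377380017 155.67544331037638 edge yaw -2.81074133322131 89 0.3954028674286825 overhang 49.911415332992426
{'board': array([492.2, -22.6, 543. , 447.6,  -2.4]), 'bat0': array([ 5.301e+02, -1.407e+02,  1.557e+02,  1.587e+02,  1.600e+00,
        2.297e+03]), 'bat1': array([ 639.6,   95.1,  163.1,  158.7,   -3.5, 2340.5])}
[0.44028002 0.09990064 0.18105155] [ 0.02404147 -0.46251022 -0.5746129 ] 12.55
```

View pics/t5.png

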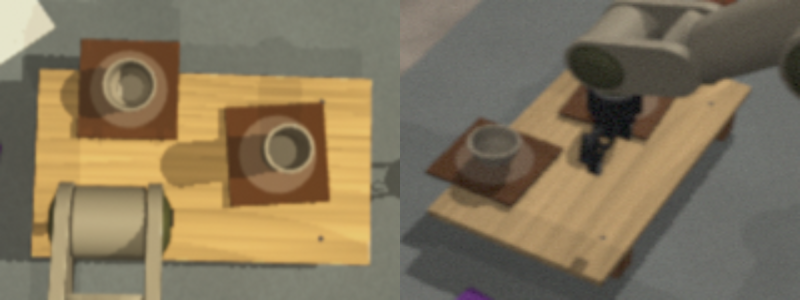

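The gripper is clear and the bat overhangs 49.9 mm, square to the edge. The bowl is still in the middle of its bat at (129,85), and the beaker's bat has not moved. I hand in.

```bash
python3 -c "
from rig import env;print(env.close_job())"
```

```text
the job is handed in; nothing more can be done
None
```

I handed the job in at about 12.6 s: the bowl's bat overhangs the far edge by about 49.9 mm and sits square to it within about 0.2°, with the bowl still centred and untouched and the beaker's bat not moved.

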